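# Hang the socket carrier on the tool rail

### The arm

A 7-joint arm with a two-finger parallel gripper is mounted at the origin on the work surface. World frame = base frame: x ahead of the robot, y to its left, z up, the work surface at z = 0. Lengths are in m, angles in degrees, forces in N, time in s.
With the tool pointing down it reaches from about 0.425 to 1.025 m from the base axis. Payload 9.4 kg.
Tool frame: the origin (TCP) lies at the very end of the fingers, on their centre line; the grasp point (between the pads) lies 19 mm behind it; z points along the fingers, y is the line along which they close (so a half turn about z gives the same grasp; the last joint's range is limited). The gripper opens to 85 mm and grips with 20 to 120 N. Pads are 22 mm wide; open, the fingers measure 114 mm over their backs; the gripper's body (76 mm by 85 mm) begins 54 mm behind the grasp point. The pads swing forward as they close: fully open they stand 13 mm farther back than shut.
Start: joints at [-80.197, 34.337, -0.143, 91.639, 0.103, 54.024, -4.572], TCP at [0.178, 0.703, 0.231] pointing down, gripper open.
Joint ranges: [-147.43, 147.43], [-19.82, 112.94], [-74.19, 73.91], [6.32, 146.72], [-59.91, 239.91], [6.04, 106.73], [-150.56, 150.56]. Speed limits (degrees/s): [127.2, 127.2, 172.46, 172.46, 180, 180, 180].

### API

Orientations are given as a 3x3 rotation matrix whose columns are the frame's x, y, z axes.
In Python, from workcell import bot, viewer gives the robot as it stands.
- The arm moves only by the tool play_rows, never from a script. Its argument "steps" is a list of rows, each a list of 4 numbers: the shift along the tool's x, y, z in mm, then the turn about the tool's z in degrees. A call has 1 to 5 rows; each row shifts and turns the commanded pose from where the row before left it, along the tool's axes as they then stand; what a row does not reach is not made up. A row lasts 1/12 s, in which the tool goes at most 41.7 mm and 7.16 degrees, less where a joint would pass 70% of its speed; a pose out of reach is approached as far as the arm can. A call with a gripper value outside its range is refused whole. "claw" is the closure, from -1 (fully open) to 1 (shut), set as the call begins (left out, the last holds). The fingers move at their own pace and stop on an object; "grip_force" is the grip in N (left out, the last holds). Time passes only in rows, so rows that do not move let the fingers close. It gives the time, the measured TCP pose, the force, the opening and the grip force at its end, in the units of the state.
- bot.sense(): the state, without advancing time (a new reading comes with each control period).
- viewer.read_camera(name): name is "scene" or "top"; returns the picture (400x640x3 uint8, blue, green, red); there is no depth.
- viewer.camera_model(name): a dict with "fx", "fy", "cx", "cy" (pixels), "rvec" (rotation vector, rad) and "tvec" (3), from world to camera coordinates, as OpenCV has them. Camera axes: x right, y down, z forward; pixel columns grow to the right and rows downward; lengths in m; the calibration is good to about 2 mm. A picture is of the moment at which its call begins. camera_model takes no time and is no camera call.
- bot.close_job(): hands the job in; it is judged then, once.
The state is a dict: "t": time; "joints": joint angles; "joint_vel": joint speeds; "effort": joint torques, N m; "tcp_pos": TCP position; "orientation": TCP orientation; "contact_force": force on the tool from outside, world axes, zero at the start; "ft_torque": the same for the moment, N m; "finger_gap": finger opening in m; "grip_force": force on a finger pad.
Only numpy, scipy, OpenCV 4.12 (cv2) and the standard library are available. Lean on these libraries where they do the work, as an engineer would, in place of code of your own. Each camera call takes 0.05 s, during which the arm holds its last target. There are 200 camera calls.

### The job

Pick up the socket carrier by its leaning black grip, hook it onto the open end of the tool rail and slide it along under the guard bar until its hook is centred below the marker tab. Keep it upright all the way so that no socket would fall out, leave it hanging freely and still from the rail, and do not disturb the wrench, the spray can or the cup.

Things in the scene. Friction and masses are not known exactly. Their poses are not given: they have to be found in the camera images.
- carrier: Loose socket carrier, about 0.5 kg: grey open tray 80 (x) by 100 (y) by 35 mm high, six steel sockets fixed in it (to 51 mm); a steel strap (26 wide in y, 6 thick) rises at x = -18 mm to a hook above the tray's centre, lip on the +x side, 181 mm high in all; a black grip leans out towards -x. Origin: centre of the underside, on the bench; z up. Let go, it swings a little for 1 to 3 s.
- hook_seat (a point): Centre of the hook, 165 mm above the carrier's origin; lies on the rail's axis when the hook is seated. The channel runs along y, open below and at both ends, 26 mm long, 30 mm wide (x -15 to 15), roof an inverted V peaking 9 mm above this point; hook's outer top 16 mm above, lip's end 25 mm below. Axes as the carrier.
- grip (a point): Centre of the black grip, x -50, z +90 mm from the carrier's origin. 28 mm wide in y (pinch there), 20 thick, 46 long; leans 28 degrees from vertical, upper end to -x. Fingers along the lean, tips 19 mm past this centre, clear the tray; a vertical gripper hits strap and guard bar. Axes as the carrier, not the lean.
- rail: Fixed tool rail: post (30 mm square, 280 high, foot 120 by 90) at y = -205 mm holds a level round rail, 16 mm diameter, along y to its open end at y = +200, axis at x = 0, 220 mm up. A 12 mm guard bar, axis 36 mm above the rail's, covers it up to y = +80. Under it the hook has 14 mm to spare but cannot be put on. Origin: on the bench below the rail, y = 0; -x is the robot's side.
- rail_open_end (a point): Centre of the rail's open end: y +200, z +220 mm from the rail's origin. The last 120 mm of rail is uncovered: hook on there, from above or over the end. Axes as rail.
- mark: Marker tab fixed on the guard bar: aluminium saddle 26 by 16 by 10 mm with an upright plate 24 mm (x) by 4 mm (y), 64 mm high in all. Origin: centre of its underside, 42 mm above the rail's axis; the hook's centre belongs right below it, at the same place along the rail. Axes as rail.
- wrench: Bystander: steel wrench 190 mm long lying on the bench on the robot's side of the rail, about 10 mm thick. Origin: its underside, x along it.
- spray_can: Bystander: standing can 62 mm in diameter, 150 mm high, near the rail post. Origin: centre of its underside.
- cup: Bystander: white paper cup with black lid, 86 mm across, 115 mm high, beyond the rail. Origin: centre of its underside.
There are look-alikes about, which are no part of the job. What is meant by the carrier is not blue or yellow, and is the smaller of those in its own colour.

How it is judged:
By the outcome, as a careful person would: the job done as asked, in the order asked, and still so for the second after the job is handed in, with the robot touching nothing.
It also fails if it takes over 46 s, if anything falls off the work surface, if the arm or the gripper's body presses on something with over 40 N, if the wrist force passes 120 N, or if a joint passes its speed limit or range.

## Working session

There is one attempt and no reset: what is moved stays moved. The work goes in short steps, Python scripts to look and compute and a tool call to move; the robot and the scene stay as the last step left them, time stands still between calls to the robot, and variables do not carry over. Pictures are saved under pics/ and viewed, at most 10 in all, crops included, and the job is handed in when it is done.

Besides the shell and the picture viewer there is one more tool, called as name([rows], argument=value, ...), one row to a line, values as JSON. play_rows: Moves the arm, as the interface text tells. Its arguments: {"type":"object","properties":{"steps":{"type":"array","items":{"type":"array","items":{"type":"number"}}},"claw":{"type":"number"},"grip_force":{"type":"number"}},"required":["steps"]}

```bash
mkdir -p pics
python3 - <<'E'
from workcell import bot, viewer
import cv2
for n in("scene","top"):
    cv2.imwrite(f"pics/{n}0.png",viewer.read_camera(n)); print(n,viewer.camera_model(n))
s=bot.sense();print(s['t'],s['tcp_pos'],s['orientation'])
E
```

```text
scene {'fx': 378.50347318775704, 'fy': 378.50347318775704, 'cx': 315.87057899691206, 'cy': 196.1107813780428, 'rvec': array([ 1.07991878,  2.20725323, -1.16997963]), 'tvec': array([ 0.38038317, -0.12357213,  1.50126331])}
top {'fx': 372.61881365286433, 'fy': 372.61881365286433, 'cx': 324.58516725355855, 'cy': 200.12440506841196, 'rvec': array([ 2.13516083, -2.15494451,  0.18554835]), 'tvec': array([-0.00954908,  0.62116355,  1.29483139])}
0.1 [0.17771763 0.70243765 0.23049017] [[-9.69468610e-01  2.45215333e-01 -2.34058858e-04]
 [ 2.45215413e-01  9.69467566e-01 -1.42790406e-03]
 [-1.23231497e-04 -1.44170300e-03 -9.99998953e-01]]
```

View pics/scene0.png

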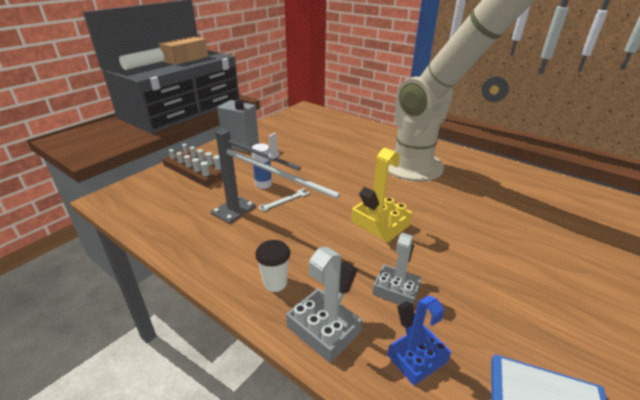

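View pics/top0.png

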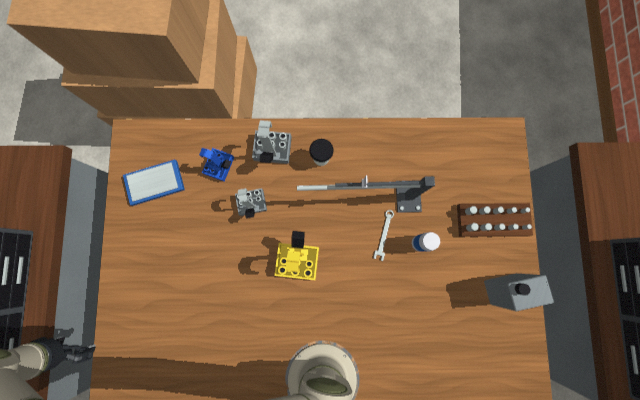

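Candidates (top-view pixel): large grey (270,147), small grey (249,202), blue (217,163), yellow (297,260). The carrier should be the smaller grey at (249,202), which is (397,283) in the scene view. I'll check it in a close crop.

Run:
```python
import cv2,numpy as np
t=cv2.imread('pics/top0.png');s=cv2.imread('pics/scene0.png')
a=cv2.resize(t[175:225,215:275],None,fx=6.5,fy=6.5,interpolation=2)
b=cv2.resize(s[225:305,365:425],(390,520),interpolation=2)
b=b[:,:];a=cv2.copyMakeBorder(a,0,520-a.shape[0],0,10,0)
cv2.imwrite('pics/c1.png',np.hstack([a,b]))
c=cv2.resize(t[165:220,290:440],None,fx=5.3,fy=5.3,interpolation=2)
d=cv2.resize(s[125:225,205:345],(420,300),interpolation=2)
d=cv2.copyMakeBorder(d,0,0,0,c.shape[1]-420,0)
cv2.imwrite('pics/c2.png',np.vstack([c,d]));print(c.shape)
```

```text
(292, 795, 3)
```

View pics/c1.png

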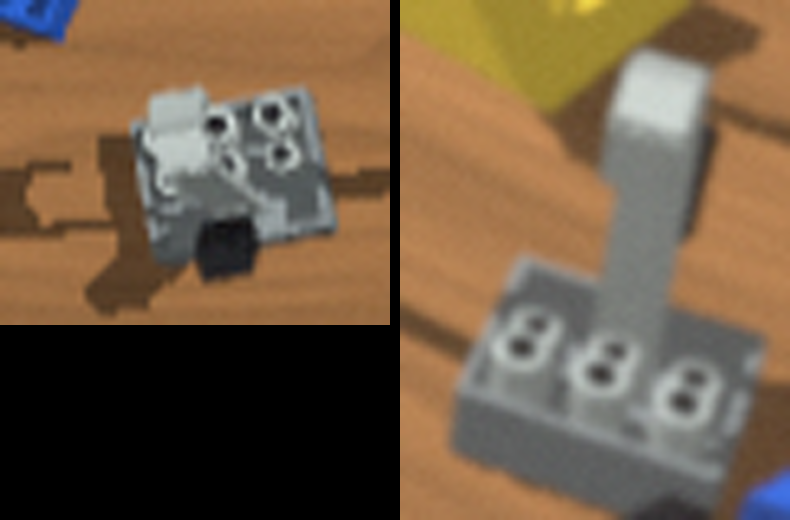

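View pics/c2.png

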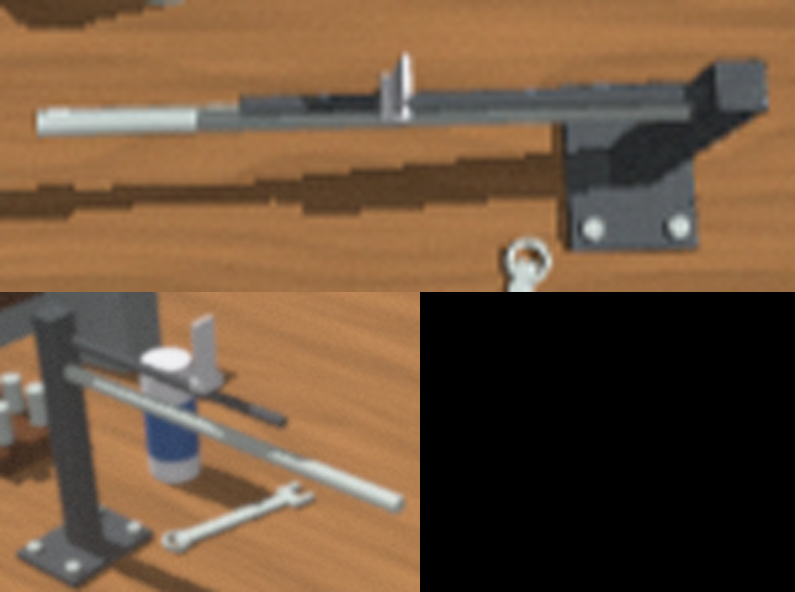

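The choice is confirmed: a small grey tray with its black grip on the robot's side (about (249,213) in top) and the hook at (242,194). The rail's open end is near (297,188), the post top near (430,181), and the mark near (365,184). Next I'll cast rays.

```bash
cat > h.py <<'E'
import cv2,numpy as np
from workcell import bot, viewer
class C:
    def __init__(s,n):
        m=viewer.camera_model(n);s.K=np.array([[m['fx'],0,m['cx']],[0,m['fy'],m['cy']],[0,0,1]]);s.r=np.array(m['rvec']);s.t=np.array(m['tvec'])
        s.R=cv2.Rodrigues(s.r)[0];s.c=-s.R.T@s.t;s.P=s.K@np.hstack([s.R,s.t[:,None]])
    def ray(s,p): d=s.R.T@np.linalg.solve(s.K,[p[0],p[1],1]);return d/np.linalg.norm(d)
    def on(s,p,z): d=s.ray(p);return s.c+d*(z-s.c[2])/d[2]
    def px(s,X): return cv2.projectPoints(np.float64(X).reshape(-1,3),s.r,s.t,s.K,None)[0].reshape(-1,2)
def tri(a,pa,b,pb):
    X=cv2.triangulatePoints(a.P,b.P,np.float64(pa),np.float64(pb))[:,0];return X[:3]/X[3]
E
python3 - <<'E'
from h import *
T=C('top');S=C('scene');np.set_printoptions(precision=4,suppress=True)
print(T.c,S.c)
t=lambda x,y:(x/6.5+215,y/6.5+175)
for p in[(140,122),(307,90),(337,230),(158,262)]: print('tray',T.on(t(*p),.035))
print('hooktop',[T.on(t(*p),.181) for p in[(148,95),(205,88),(152,135),(208,130)]])
print('grip',T.on(t(226,245),.09))
u=lambda x,y:(x/5.3+290,y/5.3+165); v=lambda x,y:(x/3+205,(y-292)/3+125)
e=T.on(u(38,122),.22);f=T.on(u(690,112),.22);print('rail',e,f,T.on(u(120,120),.22),T.on(u(196,118),.22))
print('post',[T.on(u(*p),.28) for p in[(715,62),(765,62),(768,108),(712,108)]])
print('foot',[T.on(u(*p),.012) for p in[(572,248),(695,248)]])
print('end tri',tri(T,u(38,122),S,v(400,502)),S.on(v(400,502),.22))
print('mark saddle top/plate top',T.on(u(405,55),.326),T.on(u(411,118),.272),T.on(u(382,118),.272))
print('scene plate',S.on(v(193,323),.326),S.on(v(213,316),.326),S.on(v(207,388),.272))
E
```

```text
[0.4087 0.0043 1.3768] [1.2735 0.5002 0.7359]
tray [0.6494 0.3053 0.035 ]
tray [0.667  0.2121 0.035 ]
tray [0.5874 0.1941 0.035 ]
tray [0.5703 0.2932 0.035 ]
hooktop [array([0.637 , 0.2689, 0.181 ]), array([0.6403, 0.2405, 0.181 ]), array([0.6166, 0.2664, 0.181 ]), array([0.6189, 0.2385, 0.181 ])]
grip [0.5725 0.2454 0.09  ]
rail [0.6332 0.0734 0.22  ] [ 0.6363 -0.3167  0.22  ] [0.634  0.0246 0.22  ] [ 0.6349 -0.0208  0.22  ]
post [array([ 0.6534, -0.3158,  0.28  ]), array([ 0.6532, -0.3445,  0.28  ]), array([ 0.6264, -0.3447,  0.28  ]), array([ 0.6267, -0.3127,  0.28  ])]
foot [array([ 0.5811, -0.2868,  0.012 ]), array([ 0.5804, -0.373 ,  0.012 ])]
end tri [0.6322 0.0745 0.2213] [0.6299 0.0747 0.22  ]
mark saddle top/plate top [ 0.6483 -0.1329  0.326 ] [ 0.6238 -0.1423  0.272 ] [ 0.6239 -0.1258  0.272 ]
scene plate [ 0.6471 -0.1314  0.326 ] [ 0.6263 -0.1277  0.326 ] [ 0.6527 -0.1143  0.272 ]
```

The interface has no pitch row, so I'll see whether the wrist limit (out of reach, high and far out) gives the 28° lean. First I raise the arm, set the yaw and go to the carrier's azimuth, high up.

play_rows([
  [0,0,-41,-4.9],
  [0,0,-41,-4.9],
  [0,0,-41,-4.9],
  [0,0,-41,-4.9],
  [0,0,-41,-4.9],
], claw=-1)

```text
t: 0.52
tcp_pos: [0.1778, 0.7023, 0.438]
orientation: [[-0.983, -0.183, 0.0], [-0.183, 0.983, -0.001], [0.0, -0.001, -1.0]]
contact_force: [-0.1, 1.0, 0.2]
finger_gap: 0.0857
grip_force: 0.0
```

play_rows([
  [-28,-28.6,-4],
  [-28,-28.6,-4],
  [-28,-28.6,-4],
  [-28,-28.6,-4],
  [-28,-28.6,-4],
])

```text
schema error: expected 4 numbers
```

play_rows([
  [-28,-28.6,-4,0],
  [-28,-28.6,-4,0],
  [-28,-28.6,-4,0],
  [-28,-28.6,-4,0],
  [-28,-28.6,-4,0],
])

```text
t: 0.93
tcp_pos: [0.3424, 0.5857, 0.4562]
orientation: [[-0.984, -0.179, -0.0], [-0.179, 0.984, -0.001], [0.0, -0.001, -1.0]]
contact_force: [-0.5, 0.1, -0.5]
finger_gap: 0.0856
grip_force: 0.0
```

play_rows([
  [-28,-28.6,-4,0],
  [-28,-28.6,-4,0],
  [-28,-28.6,-4,0],
  [-28,-28.6,-4,0],
  [-28,-28.6,-4,0],
])

```text
t: 1.35
tcp_pos: [0.5057, 0.47, 0.4762]
orientation: [[-0.984, -0.179, -0.0], [-0.179, 0.984, -0.0], [0.0, -0.0, -1.0]]
contact_force: [-0.1, 1.0, -0.4]
finger_gap: 0.0852
grip_force: 0.0
```

play_rows([
  [-28,-28.6,-4,0],
  [-28,-28.6,-4,0],
  [-28,-28.6,-4,0],
  [-28,-28.6,-4,0],
  [-28,-28.6,-4,0],
])

```text
t: 1.77
tcp_pos: [0.669, 0.3545, 0.4961]
orientation: [[-0.984, -0.179, -0.001], [-0.179, 0.984, -0.0], [0.001, -0.0, -1.0]]
contact_force: [0.8, 0.9, 0.4]
finger_gap: 0.085
grip_force: 0.0
```

play_rows([
  [-28,-28.6,-4,0],
  [-28,-28.6,-4,0],
  [-28,-28.6,-4,0],
  [-28,-28.6,-4,0],
  [-28,-28.6,-4,0],
])

```text
t: 2.18
tcp_pos: [0.8322, 0.2388, 0.5163]
orientation: [[-0.984, -0.179, -0.0], [-0.179, 0.984, -0.0], [0.0, -0.0, -1.0]]
contact_force: [0.9, 1.0, 1.1]
finger_gap: 0.0852
grip_force: 0.0
```

```bash
python3 -c "
from workcell import bot
s=bot.sense();print(s['t'],s['joints'],s['tcp_pos'])"
```

```text
2.1833 [-20.7528356   41.43600422   3.07205817  39.04095277  -2.06184569
  99.5772886   81.52256742] [0.83217516 0.23883408 0.51628975]
```

play_rows([
  [-28,-28.6,-4,0],
  [-28,-28.6,-4,0],
  [-28,-28.6,-4,0],
  [-10,0,-30,0],
  [-10,0,-30,0],
])

```text
t: 2.6
tcp_pos: [0.903, 0.1647, 0.5436]
orientation: [[-0.983, -0.174, 0.059], [-0.173, 0.985, 0.01], [-0.06, -0.0, -0.998]]
contact_force: [-0.5, 1.0, -0.5]
finger_gap: 0.0853
grip_force: 0.0
```

```bash
python3 -c "
from workcell import bot
s=bot.sense();print(s['t'],s['joints'],s['tcp_pos'],s['orientation'])"
```

```text
2.6 [-16.81636302  48.50548432  15.91611435  22.04414918 -12.58419798
 106.66612763  89.50104191] [0.90295667 0.16469583 0.54358457] [[-9.83003778e-01 -1.73793587e-01  5.91554058e-02]
 [-1.73498340e-01  9.84782055e-01  1.01306442e-02]
 [-6.00158231e-02 -3.04903150e-04 -9.98197379e-01]]
```

The limit does tilt the tool in the wanted direction, so I'll keep pushing.

play_rows([
  [0,0,-41,0],
  [0,0,-41,0],
  [0,0,-41,0],
  [0,0,-41,0],
  [0,0,-41,0],
])

```text
t: 3.02
tcp_pos: [0.8198, 0.1535, 0.6874]
orientation: [[-0.968, -0.18, 0.174], [-0.176, 0.984, 0.035], [-0.177, 0.003, -0.984]]
contact_force: [-0.0, 0.4, -1.3]
finger_gap: 0.0855
grip_force: 0.0
```

```bash
python3 -c "
from workcell import bot
s=bot.sense();print(s['t'],s['joints'],s['tcp_pos'],s['orientation'])"
```

```text
3.0167 [-18.6741166   36.34091009  15.39811321  27.39312255 -10.26549831
 106.68368312  89.4941134 ] [0.81983563 0.15348193 0.68739431] [[-0.9682577  -0.17966095  0.17377849]
 [-0.17626337  0.98372345  0.03491989]
 [-0.17722372  0.00318066 -0.98416545]]
```

play_rows([
  [-25,0,-33,0],
  [-25,0,-33,0],
  [-25,0,-33,0],
  [-25,0,-33,0],
  [-25,0,-33,0],
])

```text
t: 3.43
tcp_pos: [0.8251, 0.1537, 0.7648]
orientation: [[-0.93, -0.18, 0.322], [-0.169, 0.984, 0.063], [-0.328, 0.004, -0.945]]
contact_force: [-0.1, -0.2, -0.5]
finger_gap: 0.0853
grip_force: 0.0
```

```bash
python3 -c "
from workcell import bot
s=bot.sense();print(s['t'],s['joints'],s['tcp_pos'],s['orientation'])"
```

```text
3.4333 [-18.62799812  35.61585995  19.41166757  19.34160887 -13.88420442
 106.68288136  89.46219451] [0.8251499  0.15367355 0.76476964] [[-0.92961504 -0.17988178  0.32164955]
 [-0.16861193  0.98367947  0.06280696]
 [-0.32769788  0.00415234 -0.94477344]]
```

play_rows([
  [-25,0,-33,0],
  [-25,0,-33,0],
  [-25,0,-33,0],
  [-25,0,-33,0],
])

```text
t: 3.77
tcp_pos: [0.8105, 0.1492, 0.8316]
orientation: [[-0.886, -0.179, 0.428], [-0.159, 0.984, 0.081], [-0.436, 0.004, -0.9]]
contact_force: [-0.3, -0.3, 0.2]
finger_gap: 0.0856
grip_force: 0.0
```

```bash
python3 -c "
from workcell import bot
s=bot.sense();print(s['t'],s['joints'],s['tcp_pos'],s['orientation'])"
```

```text
3.7667 [-18.71643786  33.86159096  23.69079293  14.53434804 -17.62886042
 106.67537962  89.40784572] [0.81053021 0.14919899 0.83155003] [[-0.8858704  -0.17855185  0.42819723]
 [-0.15906178  0.98392305  0.08120827]
 [-0.43581301  0.00383019 -0.90002908]]
```

play_rows([
  [-27,0,-31,0],
  [0,0,0,0],
])

```text
t: 3.93
tcp_pos: [0.8048, 0.1476, 0.8515]
orientation: [[-0.87, -0.179, 0.459], [-0.156, 0.984, 0.086], [-0.467, 0.003, -0.884]]
contact_force: [-0.8, -0.5, 1.2]
finger_gap: 0.0853
grip_force: 0.0
```

```bash
cat >> h.py <<'E'
np.set_printoptions(precision=4,suppress=True)
def tool(D): # world shift m -> tool mm
    R=np.array(bot.sense()['orientation']);v=R.T@np.array(D)*1e3;return v, np.linalg.norm(v)/41.7
E
python3 - <<'E'
from h import *
T=C('top');S=C('scene');s=bot.sense();R=s['orientation'];p=s['tcp_pos'];print(s['t'],p,R)
# refine carrier: black grip masks in both
t=cv2.imread('pics/top0.png');q=cv2.imread('pics/scene0.png')
def blob(im,x0,x1,y0,y1,th):
    m=(im[y0:y1,x0:x1].max(2)<th).astype(np.uint8);n,l,st,c=cv2.connectedComponentsWithStats(m)
    i=1+st[1:,4].argmax();return c[i]+[x0,y0],st[i]
g,st=blob(t,240,258,205,222,55);print(g,st,T.on(g,.09),T.on(g,.1))
c=np.array([.6185,.2512,0]);psi=np.radians(10.4);Rc=cv2.Rodrigues(np.array([0,0,psi]))[0]
G=c+Rc@[-.05,0,.09];print(G,T.px(G))
tgt=G+.019*R[:,2];pre=tgt-.13*R[:,2]
print(pre,tool(pre-p))
E
```

```text
3.9333 [0.8048 0.1476 0.8515] [[-0.8703 -0.1786  0.459 ]
 [-0.1564  0.9839  0.0862]
 [-0.467   0.0032 -0.8842]]
[249.2571 212.4429] [ 5  3 10 10 70] [0.5734 0.2472 0.09  ] [0.5721 0.2453 0.1   ]
[0.5693 0.2422 0.09  ] [[250.6737 213.6018]]
[0.5184 0.2326 0.1881] (array([545.8182, 132.6078, 462.3342]), np.float64(17.446027223280492))
```

play_rows([
  [30.2,7.5,25.7,0],
  [30.2,7.5,25.7,0],
  [30.2,7.5,25.7,0],
  [30.2,7.5,25.7,0],
  [30.2,7.5,25.7,0],
])

```text
t: 4.35
tcp_pos: [0.7485, 0.1711, 0.7071]
orientation: [[-0.874, -0.175, 0.453], [-0.152, 0.985, 0.086], [-0.461, 0.007, -0.887]]
contact_force: [1.0, -0.6, 0.1]
finger_gap: 0.0852
grip_force: 0.0
```

play_rows([
  [30.2,7.5,25.7,0],
  [30.2,7.5,25.7,0],
  [30.2,7.5,25.7,0],
  [30.2,7.5,25.7,0],
  [30.2,7.5,25.7,0],
])

```text
t: 4.77
tcp_pos: [0.6677, 0.1965, 0.5238]
orientation: [[-0.875, -0.175, 0.452], [-0.152, 0.985, 0.087], [-0.46, 0.007, -0.888]]
contact_force: [1.0, -0.5, -0.1]
finger_gap: 0.0853
grip_force: 0.0
```

play_rows([
  [30.2,7.5,25.7,0],
  [30.2,7.5,25.7,0],
  [30.2,7.5,25.7,0],
  [30.2,7.5,25.7,0],
])

```text
t: 5.1
tcp_pos: [0.6035, 0.2164, 0.3774]
orientation: [[-0.875, -0.174, 0.452], [-0.151, 0.985, 0.087], [-0.461, 0.007, -0.888]]
contact_force: [0.8, -0.0, 0.2]
finger_gap: 0.0851
grip_force: 0.0
```

Run:
```python
from h import *
s=bot.sense();R=s['orientation'];p=s['tcp_pos'];print(s['t'],p,R,s['joints'])
G=np.array([.571,.245,.09]);tgt=G+.019*R[:,2];pre=tgt-.10*R[:,2]
print(pre,tool(pre-p))
```

```text
5.1 [0.6035 0.2164 0.3774] [[-0.8746 -0.1743  0.4524]
 [-0.1513  0.9847  0.0869]
 [-0.4606  0.0075 -0.8876]] [-50.7703  11.6148  26.6155 114.5383   3.4915  28.501   71.409 ]
[0.5344 0.238  0.1619] (array([156.4902,  31.643 , 161.9132]), np.float64(5.453005541459516))
```

play_rows([
  [31.3,6.3,25,0],
  [31.3,6.3,25,0],
  [31.3,6.3,25,0],
  [31.3,6.3,25,0],
  [31.3,6.3,25,0],
])

```text
t: 5.52
tcp_pos: [0.5334, 0.2274, 0.2297]
orientation: [[-0.879, -0.17, 0.445], [-0.156, 0.985, 0.07], [-0.451, -0.008, -0.893]]
contact_force: [-0.8, -1.4, -0.0]
finger_gap: 0.0851
grip_force: 0.0
```

Run:
```python
from h import *
t=viewer.read_camera('top');q=viewer.read_camera('scene')
s=bot.sense();R=s['orientation'];p=s['tcp_pos'];print(s['t'],p)
G=np.array([.571,.245,.09]);print(tool(G+.019*R[:,2]-p))
a=cv2.resize(t[165:245,205:305],(500,400),interpolation=2);b=cv2.resize(q[205:305,345:420],(300,400),interpolation=2)
cv2.imwrite('pics/c3.png',np.hstack([a,b]))
```

```text
5.6167 [0.5367 0.2268 0.2329]
(array([ 32.1037,  13.3492, 162.8983]), np.float64(3.994423369095477))
```

View pics/c3.png

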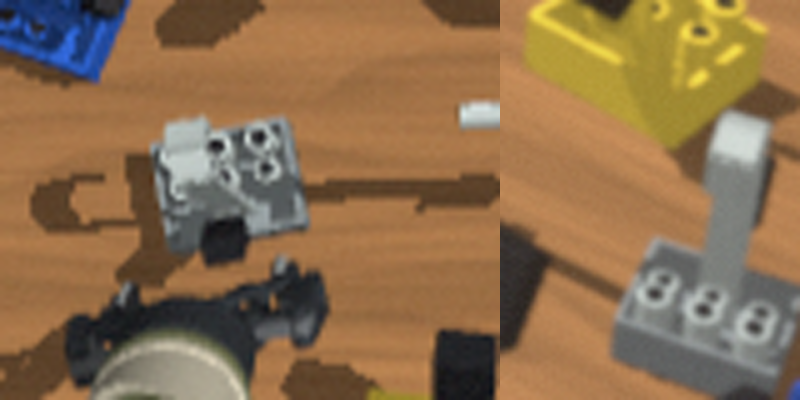

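The crop shows the open fingers at about (125,295) and (280,270), straddling the grip at (225,240). The last row fell slightly short, so I'll check the joints.

Run:
```python
from h import *
s=bot.sense();print(s['joints'],s['orientation'])
```

```text
[-52.9063  19.262   23.4869 130.8051  24.3848   7.037   43.9743] [[-0.8772 -0.1688  0.4495]
 [-0.1541  0.9856  0.0694]
 [-0.4548 -0.0084 -0.8906]]
```

```bash
cat > kin.py <<'E'
import numpy as np, itertools
from scipy.optimize import least_squares
from scipy.spatial.transform import Rotation as Ro
D=[([-80.197,34.337,-.143,91.639,.103,54.024,-4.572],[.17772,.70244,.23049],[[-.96947,.24522,-.0002],[.24522,.96947,-.0014],[-.0001,-.0014,-1]]),
([-20.7528,41.436,3.0721,39.041,-2.0618,99.5773,81.5226],[.83218,.23883,.51629],[[-.984,-.179,0],[-.179,.984,0],[0,0,-1]]),
([-16.8164,48.5055,15.9161,22.0441,-12.5842,106.6661,89.501],[.90296,.1647,.54358],[[-.983,-.17379,.05916],[-.1735,.98478,.01013],[-.06,-.0003,-.9982]]),
([-18.6741,36.3409,15.3981,27.3931,-10.2655,106.6837,89.4941],[.81984,.15348,.68739],[[-.96826,-.17966,.17378],[-.17626,.98372,.03492],[-.17722,.00318,-.98417]]),
([-18.7164,33.8616,23.6908,14.5343,-17.6289,106.6754,89.4078],[.81053,.1492,.83155],[[-.88587,-.17855,.4282],[-.15906,.98392,.08121],[-.43581,.00383,-.90003]]),
([-50.7703,11.6148,26.6155,114.5383,3.4915,28.501,71.409],[.6035,.2164,.3774],[[-.8746,-.1743,.4524],[-.1513,.9847,.0869],[-.4606,.0075,-.8876]]),
([-52.9063,19.262,23.4869,130.8051,24.3848,7.037,43.9743],[.5367,.2268,.2329],[[-.8772,-.1688,.4495],[-.1541,.9856,.0694],[-.4548,-.0084,-.8906]])]
def fk(q,P,sg):
    h,L1,L2,L3,a1,a2,a3=P[:7];o=P[7:14]; a=np.array(sg)*np.array(q)+o
    R=Ro.from_euler('ZYZ',[a[0],a[1],a[2]],degrees=True);p=np.array([0,0,h])+R.apply([a1,0,L1])
    R=R*Ro.from_euler('YZ',[a[3],a[4]],degrees=True);p=p+R.apply([a2,0,L2])
    R=R*Ro.from_euler('YZ',[a[5],a[6]],degrees=True);p=p+R.apply([a3,0,L3]);return p,R
def res(P,sg):
    r=[]
    for q,p,R in D:
        a,b=fk(q,P,sg);r+=[a-p,.3*(b.inv()*Ro.from_matrix(R)).as_rotvec()]
    return np.r_[np.concatenate(r),.002*P[4:7],1e-5*P[7:]]
def fit():
    best=None
    for s3,s5,s7 in itertools.product([1,-1],repeat=3):
        for o7 in(0,90,180,270):
            sg=[-1,1,s3,1,s5,1,s7];f=least_squares(res,np.r_[.33,.5,.5,.35,0,0,0,-4.5,0,0,0,0,0,o7],args=(sg,))
            if best is None or f.cost<best[0]: best=(f.cost,f.x,sg)
    return best
if __name__=='__main__':
    np.set_printoptions(precision=4,suppress=True)
    c,P,sg=fit();print(c,P,sg);np.savez('kin.npz',P=P,sg=sg)
    lo=np.array([-147.43,-19.82,-74.19,6.32,-59.91,6.04,-150.56]);hi=np.array([147.43,112.94,73.91,146.72,239.91,106.73,150.56])
    rng=np.random.default_rng(0)
    for name,psi,(x,y,z) in[('grasp',10.3,(.571,.245,.09)),('pre',10.3,(.571,.245,.19)),('mid',5,(.585,.15,.22)),('hook',5,(.585,.04,.18)),('mark',5,(.585,-.134,.145))]:
      for tilt in(28,24,20,15,10,5):
        zt=np.array([np.sin(np.radians(tilt)),0,-np.cos(np.radians(tilt))]);yt=[0,1,0];Rt=Ro.from_euler('z',psi,degrees=True)*Ro.from_matrix(np.c_[np.cross(yt,zt),yt,zt])
        p=np.array([x,y,z])+.019*Rt.as_matrix()[:,2];b=None
        for k in range(10):
            q0=np.array(D[-1][0]) if k==0 else rng.uniform(lo,hi);q0=np.clip(q0,lo+.1,hi-.1)
            def e(q): a,R=fk(q,P,sg);return np.r_[a-p,.3*(R.inv()*Rt).as_rotvec()]
            f=least_squares(e,q0,bounds=(lo,hi))
            if b is None or f.cost<b[0]:b=(f.cost,f.x,k)
            if b[0]<1e-8:break
        print(name,tilt,np.sqrt(2*b[0])*1e3,b[2],b[1])
E
python3 kin.py
```

```text
0.00013923062064520955 [ 0.2814  0.6476  0.4408  0.3426  0.0217  0.006  -0.0123 -3.2187 -2.9985
 -0.4677  0.5727  0.2929  2.1752 86.202 ] [-1, 1, -1, 1, -1, 1, -1]
grasp 28 3.0767962203078924e-05 0 [-31.0426  37.3942  -0.7917 135.2227 153.5386  16.7854 -84.0427]
grasp 24 2.284364152165962e-08 0 [-25.2461  36.8036  -8.1715 132.333  130.5941  12.5939 -60.0165]
grasp 20 0.00011255083736609345 5 [-26.1619  36.3009  -6.1213 129.2538 104.768    6.9048 -33.8031]
grasp 15 0.00030928009572871943 1 [-28.1222  36.1527  -1.88   124.8724  35.0261   6.2443  36.6788]
grasp 10 0.00010675190097120424 0 [-19.8536  36.9699 -12.4902 121.249   32.7544  15.5239  39.9976]
grasp 5 7.604792210753962e-05 0 [-21.6217  37.4791  -8.8501 117.5021  15.4518  21.4364  57.6869]
pre 28 2.02247189773187e-05 0 [-32.2732  26.1831   0.3262 130.969  100.9239   6.0406 -30.7089]
pre 24 0.0003428849549600653 0 [-31.7158  26.0835   0.7915 127.4709  48.0379   6.4737  22.9479]
pre 20 7.413778930062387e-05 0 [-35.6118  26.4324   7.4135 124.3646   9.8158  10.5027  61.8744]
pre 15 0.0010847975601362583 0 [-25.9706  26.9008  -4.4409
[... 1267 characters left out ...]
9151  22.4436  71.4927]
hook 5 6.502085192131019e-05 0 [  3.644   28.2834 -15.1671 118.5294  12.3369  29.7064  75.0017]
mark 28 5.26500511694695e-07 0 [ 42.8703  35.027  -38.7173 135.3334 134.8735  10.6233 -25.0378]
mark 24 0.000201762039334932 3 [ 38.6482  33.2771 -34.0491 132.2836 103.6064   6.1157   4.7278]
mark 20 1.0900012197269281e-06 1 [ 36.6599  32.7682 -32.4339 128.9811  60.1957   8.0545  47.2216]
mark 15 3.379285965802803e-10 0 [ 26.7034  31.0017 -19.4828 125.1627  16.9787  11.6753  89.5685]
mark 10 0.00014028097624268243 0 [ 30.6121  32.6326 -26.8436 121.7156  26.2094  20.8599  79.538 ]
mark 5 3.429766507593285e-05 0 [ 30.356   33.8622 -28.2364 118.1998  25.3762  28.6545  79.6912]
```

All the poses are reachable; the wrist (j5) only has to roll round. I'll go on in smaller rows.

play_rows([
  [6.4,2.6,10,0],
  [6.4,2.6,10,0],
  [6.4,2.6,10,0],
  [6.4,2.6,10,0],
  [6.4,2.6,10,0],
])

```text
t: 6.03
tcp_pos: [0.5361, 0.2316, 0.2024]
orientation: [[-0.875, -0.163, 0.456], [-0.151, 0.986, 0.065], [-0.46, -0.012, -0.888]]
contact_force: [0.3, 0.2, 0.8]
finger_gap: 0.0853
grip_force: 0.0
```

```bash
cat > st.py <<'E'
from h import *
s=bot.sense();R=s['orientation'];p=s['tcp_pos'];print(s['t'],p,s['joints']);print(R)
print('psi',np.degrees(np.arctan2(-R[0,1],R[1,1])),'tilt',np.degrees(np.arccos(-R[2,2])),'zaz',np.degrees(np.arctan2(R[1,2],R[0,2])),'roll',np.degrees(np.arcsin(R[2,1])))
G=np.array([.571,.245,.09]);print(tool(G+.019*R[:,2]-p))
E
python3 st.py
```

```text
6.0333 [0.5361 0.2316 0.2024] [-47.5389  21.9897  15.6008 132.3029  74.9153   6.1786  -8.2395]
[[-0.8748 -0.1634  0.4561]
 [-0.1505  0.9865  0.0647]
 [-0.4605 -0.012  -0.8876]]
psi 9.405734001629746 tilt 27.428092677641395 zaz 8.076445407834779 roll -0.6897696432482571
(array([ 19.1597,   8.8166, 135.5357]), np.float64(3.289373091789192))
```

play_rows([
  [5,2,7,0],
  [5,2,7,0],
  [5,2,7,0],
  [2,1,7,0],
  [2,1,7,0],
])

```text
t: 6.45
tcp_pos: [0.5345, 0.2381, 0.1648]
orientation: [[-0.875, -0.163, 0.456], [-0.151, 0.986, 0.063], [-0.46, -0.014, -0.888]]
contact_force: [0.4, -0.1, -0.8]
finger_gap: 0.0854
grip_force: 0.0
```

```bash
python3 st.py
```

```text
6.45 [0.5345 0.2381 0.1648] [-38.4385  25.6096   2.3319 133.4033 105.9921  12.2432 -40.7511]
[[-0.8748 -0.1633  0.4562]
 [-0.1512  0.9865  0.0631]
 [-0.4603 -0.0138 -0.8876]]
psi 9.397043233767437 tilt 27.420941133010654 zaz 7.8698703186271395 roll -0.7921752317320312
(array([  1.4468,   1.8763, 102.4753]), np.float64(2.4580976478214063))
```

play_rows([
  [0.3,0.4,16,0],
  [0.3,0.4,16,0],
  [0.3,0.4,16,0],
  [0.3,0.4,16,0],
  [0.3,0.4,16,0],
])

```text
t: 6.87
tcp_pos: [0.5699, 0.2442, 0.0925]
orientation: [[-0.875, -0.162, 0.456], [-0.151, 0.987, 0.061], [-0.46, -0.015, -0.888]]
contact_force: [0.6, 0.2, 1.1]
finger_gap: 0.0855
grip_force: 0.0
```

```bash
python3 st.py
python3 - <<'E'
from h import *
t=viewer.read_camera('top');q=viewer.read_camera('scene')
a=cv2.resize(t[165:245,205:305],(500,400),interpolation=2);b=cv2.resize(q[205:305,345:420],(300,400),interpolation=2)
cv2.imwrite('pics/c4.png',np.hstack([a,b]))
E
```

```text
6.8667 [0.5699 0.2442 0.0925] [-27.4504  35.257  -10.495  131.1817 120.6613  21.2157 -53.5722]
[[-0.875  -0.162   0.4563]
 [-0.1509  0.9867  0.0611]
 [-0.4601 -0.0154 -0.8877]]
psi 9.326567154502715 tilt 27.409158662110574 zaz 7.6221157370498585 roll -0.8836489625047811
(array([ 0.0223,  0.6851, 21.7566]), np.float64(0.5219997810211752))
```

View pics/c4.png

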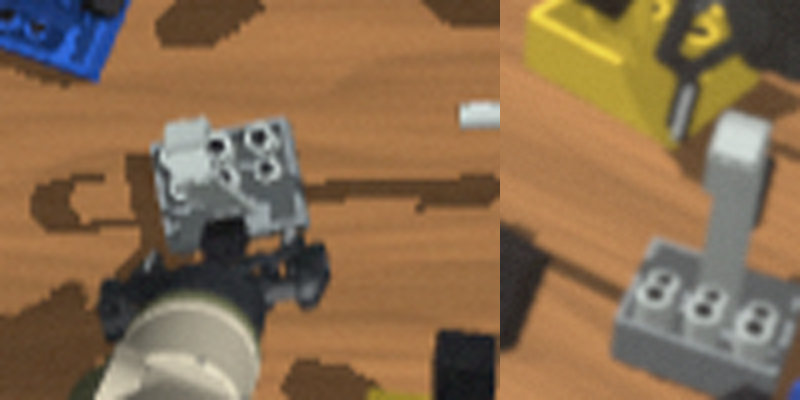

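The fingers straddle the grip evenly: tips at (150,262) and (293,240), grip at (224,238). I'll move in and close.

play_rows([
  [0,0.3,10,-0.5],
  [0,0.3,10,-0.3],
  [0,0,0,0],
])

```text
t: 7.22
tcp_pos: [0.5777, 0.2469, 0.0736]
orientation: [[-0.873, -0.177, 0.455], [-0.166, 0.984, 0.063], [-0.458, -0.021, -0.889]]
contact_force: [0.2, 0.3, 0.3]
finger_gap: 0.0856
grip_force: 0.0
```

play_rows([
  [0,0,0,0],
  [0,0,0,0],
  [0,0,0,0],
  [0,0,0,0],
  [0,0,0,0],
], claw=1, grip_force=80)

```text
t: 7.63
tcp_pos: [0.5766, 0.2471, 0.075]
orientation: [[-0.873, -0.177, 0.455], [-0.166, 0.984, 0.064], [-0.459, -0.02, -0.888]]
contact_force: [-11.1, 0.9, 23.5]
finger_gap: 0.0272
grip_force: 77.4
```

play_rows([
  [0,0,0,0],
  [0,0,0,0],
  [0,0,0,0],
])

```text
t: 7.88
tcp_pos: [0.5764, 0.2478, 0.0753]
orientation: [[-0.873, -0.178, 0.455], [-0.167, 0.984, 0.065], [-0.459, -0.019, -0.888]]
contact_force: [-4.6, -1.2, 9.2]
finger_gap: 0.0267
grip_force: 77.6
```

play_rows([
  [-4,0,-8,0],
  [-6,0,-11.5,0],
  [-6,0,-11.5,0],
  [-6,0,-11.5,0],
  [-6,0,-11.5,0],
])

```text
t: 8.3
tcp_pos: [0.5758, 0.248, 0.1355]
orientation: [[-0.874, -0.176, 0.452], [-0.165, 0.984, 0.064], [-0.456, -0.019, -0.89]]
contact_force: [-0.7, 0.5, -6.0]
finger_gap: 0.0272
grip_force: 79.1
```

```bash
python3 st.py
python3 - <<'E'
from h import *
t=viewer.read_camera('top');q=viewer.read_camera('scene')
s=bot.sense();print(s['t'],s['tcp_pos'],s['contact_force'],s['grip_force'],s['finger_gap'])
a=cv2.resize(t[165:245,205:305],(500,400),interpolation=2);b=cv2.resize(q[195:295,345:420],(300,400),interpolation=2)
cv2.imwrite('pics/c5.png',np.hstack([a,b]))
E
```

```text
8.3 [0.5758 0.248  0.1355] [-35.1311  30.5023   0.7547 129.3498 111.4054  12.2237 -43.5051]
[[-0.8742 -0.1764  0.4523]
 [-0.1653  0.9841  0.0643]
 [-0.4565 -0.0186 -0.8896]]
psi 10.162922669287292 tilt 27.182895516769552 zaz 8.087601988250302 roll -1.0654310416199217
(array([25.464 , -1.2418, 57.131 ]), np.float64(1.5002706342294665))
8.4 [0.5767 0.2489 0.137 ] [-0.6352  0.5531 -5.3861] 78.95822525024414 0.027008839708553004
```

View pics/c5.png

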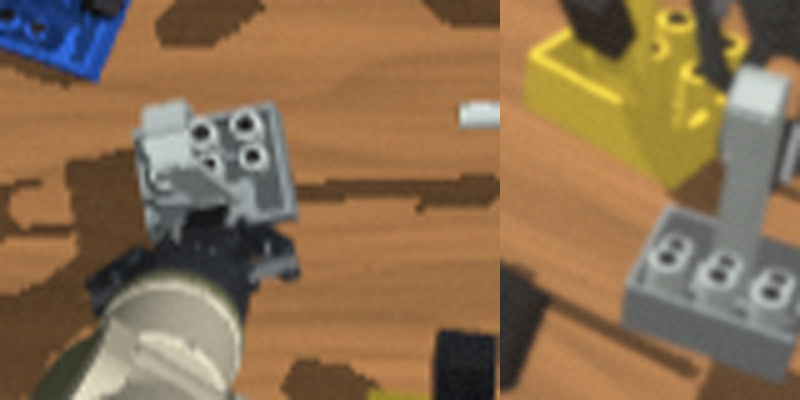

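The carrier is held upright, with about 5.5 N of weight and 62 mm of lift. I'll measure its tray centre and yaw from the rim corners: (135,130), (273,103) and (297,215) in the crop.

Run:
```python
from h import *
T=C('top');S=C('scene')
t=lambda x,y:(x/5+205,y/5+165);v=lambda x,y:((x-500)/4+345,y/4+195)
A,B,D=[T.on(t(*p),.097) for p in[(135,130),(273,103),(297,215)]]
print(A,B,D,'lens',np.linalg.norm(A-B),np.linalg.norm(B-D),'centre',(A+D)/2,'yaw',np.degrees(np.arctan2(-(A-B)[0],(A-B)[1])),np.degrees(np.arctan2((B-D)[1],(B-D)[0])))
print('hook top centre T',[T.on(t(*p),.243) for p in[(143,105),(187,103),(150,135),(192,133)]])
print('hook S',[S.on(v(*p),.24) for p in[(735,68),(790,72),(725,115),(780,125)]])
R=bot.sense()['orientation'];p=bot.sense()['tcp_pos'];G=p-.019*R[:,2]
print('grasp pt',G,'expected centre',G[:2]+.05*np.array([np.cos(np.radians(10.2)),np.sin(np.radians(10.2))]))
# scene rim corners
print('rim S',[S.on(v(*p),.097) for p in[(668,208),(628,290),(785,345)]])
```

```text
[0.6482 0.3074 0.097 ] [0.6667 0.2119 0.097 ] [0.5876 0.1939 0.097 ] lens 0.09728108273804961 0.08111722552276394 centre [0.6179 0.2507 0.097 ] yaw 10.918348487600406 12.769836126862343
hook top centre T [array([0.6366, 0.2683, 0.243 ]), array([0.6376, 0.2412, 0.243 ]), array([0.6177, 0.2635, 0.243 ]), array([0.6188, 0.2377, 0.243 ])]
hook S [array([0.6211, 0.2436, 0.24  ]), array([0.6057, 0.2691, 0.24  ]), array([0.6624, 0.2586, 0.24  ]), array([0.6522, 0.2853, 0.24  ])]
grasp pt [0.5681 0.2476 0.1539] expected centre [0.6173 0.2565]
rim S [array([0.5939, 0.2045, 0.097 ]), array([0.6724, 0.2212, 0.097 ]), array([0.6557, 0.3134, 0.097 ])]
```

play_rows([
  [0,0,0,2],
  [0,0,0,2],
  [0,0,0,2],
  [0,0,0,0],
])

```text
t: 8.73
tcp_pos: [0.5764, 0.2477, 0.1341]
orientation: [[-0.888, -0.081, 0.453], [-0.058, 0.996, 0.063], [-0.456, 0.029, -0.889]]
contact_force: [-0.5, -0.3, -5.1]
finger_gap: 0.0269
grip_force: 79.1
```

```bash
python3 st.py; python3 -c "
from h import *
print(tool([.011,-.148,.006]))"
```

```text
8.7333 [0.5764 0.2477 0.1341] [-33.7331  30.6501  -1.193  129.2559 109.8778  13.2705 -48.0545]
[[-0.888  -0.0805  0.4527]
 [-0.0583  0.9963  0.0629]
 [-0.4561  0.0294 -0.8894]]
psi 4.621796706884542 tilt 27.197038248553802 zaz 7.907721550335928 roll 1.687108050006987
(array([25.0473, -3.5406, 55.6582]), np.float64(1.4661154711260163))
(array([  -3.8749, -148.1641,   -9.6632]), np.float64(3.5618575145705793))
```

play_rows([
  [-0.4,-10,-1,0],
  [-0.4,-15,-1,0],
  [-0.4,-15,-1,0],
  [-0.4,-15,-1,0],
  [-0.4,-15,-1,0],
])

```text
t: 9.15
tcp_pos: [0.582, 0.1773, 0.1378]
orientation: [[-0.887, -0.084, 0.453], [-0.061, 0.996, 0.063], [-0.457, 0.028, -0.889]]
contact_force: [0.2, -0.2, -5.3]
finger_gap: 0.0269
grip_force: 79.3
```

play_rows([
  [-0.4,-15,-1,0],
  [-0.4,-15,-1,0],
  [-0.4,-15,-1,0],
  [-0.4,-15,-1,0],
  [-0.4,-13,-1,0],
])

```text
t: 9.57
tcp_pos: [0.5876, 0.1037, 0.1412]
orientation: [[-0.888, -0.083, 0.453], [-0.061, 0.996, 0.063], [-0.457, 0.028, -0.889]]
contact_force: [-0.5, 0.9, -5.2]
finger_gap: 0.0273
grip_force: 79.2
```

play_rows([
  [0,0,0,0],
  [0,0,0,0],
])

```text
t: 9.73
tcp_pos: [0.5878, 0.1041, 0.1413]
orientation: [[-0.888, -0.082, 0.453], [-0.06, 0.996, 0.063], [-0.457, 0.028, -0.889]]
contact_force: [-0.7, 0.2, -5.0]
finger_gap: 0.0268
grip_force: 79.6
```

```bash
python3 st.py
python3 - <<'E'
from h import *
t=viewer.read_camera('top');q=viewer.read_camera('scene')
cv2.imwrite('pics/t6.png',t);cv2.imwrite('pics/s6.png',q)
a=cv2.resize(t[165:225,265:325],(400,400),interpolation=2);b=cv2.resize(q[150:250,305:405],(400,400),interpolation=2)
cv2.imwrite('pics/c6.png',np.hstack([a,b]))
E
```

```text
9.7333 [0.5878 0.1041 0.1413] [ -9.7739  28.653  -11.326  133.1692 129.0766  13.2244 -51.5314]
[[-0.8875 -0.0816  0.4534]
 [-0.0597  0.9963  0.0626]
 [-0.4569  0.0285 -0.8891]]
psi 4.683822055186263 tilt 27.241689767325795 zaz 7.855998991478516 roll 1.6319207039698231
(array([ 29.9063, 140.2819,  65.8464]), np.float64(3.784802885376434))
```

View pics/c6.png

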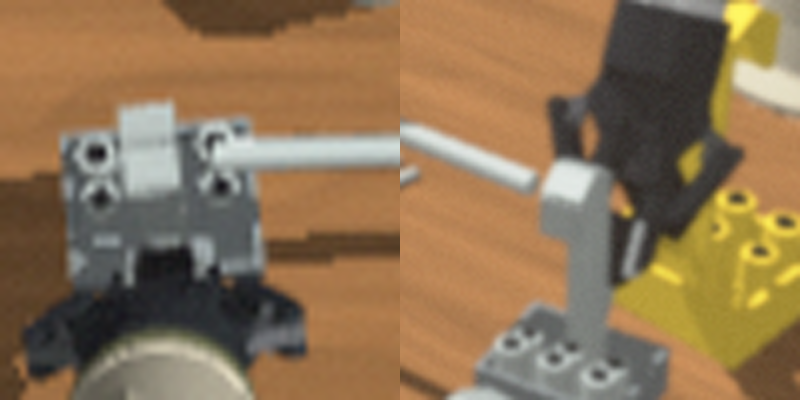

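Top crop: the hook's mid-width is v≈149 against the rail axis at v≈153, so after parallax they align to about 2 mm. The gap to the rail end is about 17 mm. I'll slide over the end, watching the forces.

play_rows([
  [0.6,-10,-0.5,0],
  [0.5,-10,-0.5,0],
  [0.4,-10,-0.4,0],
])

```text
t: 10.08
tcp_pos: [0.5882, 0.0766, 0.1414]
orientation: [[-0.887, -0.087, 0.454], [-0.064, 0.996, 0.065], [-0.457, 0.029, -0.889]]
contact_force: [0.8, -1.0, -4.9]
finger_gap: 0.0268
grip_force: 79.8
```

play_rows([
  [0.4,-12,-0.4,0],
  [0.4,-12,-0.4,0],
  [0.5,-13,-0.5,0],
  [0.5,-13,-0.5,0],
  [0.5,-13,-0.5,0],
])

```text
t: 10.5
tcp_pos: [0.5906, 0.0131, 0.1406]
orientation: [[-0.887, -0.086, 0.454], [-0.063, 0.996, 0.065], [-0.457, 0.029, -0.889]]
contact_force: [-0.3, 0.6, -6.0]
finger_gap: 0.027
grip_force: 79.9
```

```bash
python3 st.py
python3 - <<'E'
from h import *
print(bot.sense()['contact_force'])
t=viewer.read_camera('top');q=viewer.read_camera('scene')
a=cv2.resize(t[160:220,285:345],(400,400),interpolation=2);b=cv2.resize(q[140:240,275:375],(400,400),interpolation=2)
cv2.imwrite('pics/c7.png',np.hstack([a,b]))
E
```

```text
10.5 [0.5906 0.0131 0.1406] [  6.1142  28.9713 -17.038  133.5627 139.5754  11.7527 -50.6776]
[[-0.8869 -0.0861  0.4538]
 [-0.0635  0.9959  0.0649]
 [-0.4575  0.0288 -0.8888]]
psi 4.943382017679405 tilt 27.283368516770174 zaz 8.143351729212027 roll 1.6491379351105213
(array([ 25.787 , 231.1673,  70.0949]), np.float64(5.825738664121175))
[-0.3103  0.5961 -5.9865]
```

View pics/c7.png

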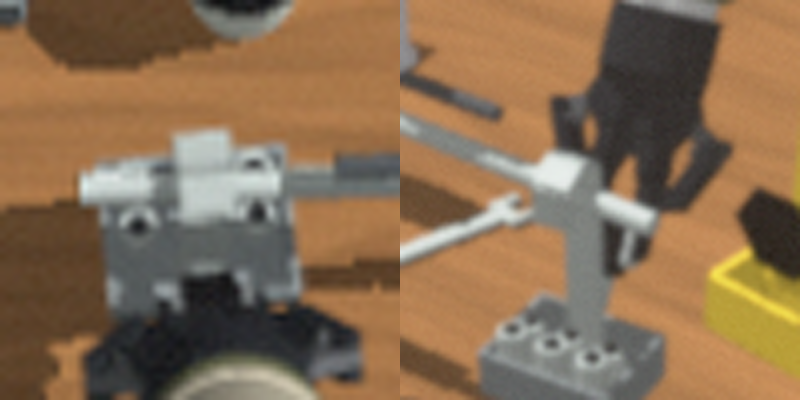

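The hook is around the rail: its span is v 132–222 with the rail at v≈185, and in scene the rail end sticks out past the strap. I'll lower 5 mm, then slide under the guard.

play_rows([
  [0.8,0,1.5,0],
  [0.8,0,1.5,0],
  [0.7,0,1.4,0],
  [0,0,0,0],
])

```text
t: 10.93
tcp_pos: [0.5903, 0.0137, 0.1353]
orientation: [[-0.887, -0.086, 0.453], [-0.063, 0.996, 0.065], [-0.457, 0.029, -0.889]]
contact_force: [0.1, -0.3, -6.0]
finger_gap: 0.0266
grip_force: 80.0
```

play_rows([
  [0.6,-9,-0.5,0],
  [0.6,-12,-0.7,0],
  [0.7,-12,-0.7,0],
  [0.7,-12,-0.7,0],
  [0.7,-12,-0.7,0],
])

```text
t: 11.35
tcp_pos: [0.5909, -0.0445, 0.1355]
orientation: [[-0.887, -0.085, 0.454], [-0.063, 0.996, 0.064], [-0.458, 0.028, -0.889]]
contact_force: [0.4, 0.2, -5.5]
finger_gap: 0.0269
grip_force: 80.3
```

play_rows([
  [0.6,-12,-0.7,0],
  [0.6,-12,-0.7,0],
  [0.7,-12,-0.7,0],
  [0.7,-12,-0.7,0],
  [0.7,-12,-0.7,0],
])

```text
t: 11.77
tcp_pos: [0.5915, -0.1049, 0.1354]
orientation: [[-0.887, -0.085, 0.454], [-0.063, 0.996, 0.064], [-0.458, 0.028, -0.889]]
contact_force: [0.7, 0.9, -5.8]
finger_gap: 0.0271
grip_force: 80.3
```

```bash
python3 st.py
python3 - <<'E'
from h import *
print(bot.sense()['contact_force'])
t=viewer.read_camera('top');q=viewer.read_camera('scene')
cv2.imwrite('pics/t8.png',t);cv2.imwrite('pics/s8.png',q)
a=cv2.resize(t[155:215,335:395],(400,400),interpolation=2);b=cv2.resize(q[120:220,225:325],(400,400),interpolation=2)
cv2.imwrite('pics/c8.png',np.hstack([a,b]))
E
```

```text
11.7667 [ 0.5915 -0.1049  0.1354] [ 24.8907  30.8764 -22.3371 131.2508 149.7239   7.7902 -46.4268]
[[-0.8869 -0.0851  0.454 ]
 [-0.0628  0.996   0.0641]
 [-0.4576  0.0284 -0.8887]]
psi 4.883954119403779 tilt 27.289256174493257 zaz 8.037270955297029 roll 1.625542036818094
(array([ 16.9957, 348.9551,  72.4625]), np.float64(8.556457439630746))
[ 0.7429  0.9299 -5.8441]
```

View pics/c8.png

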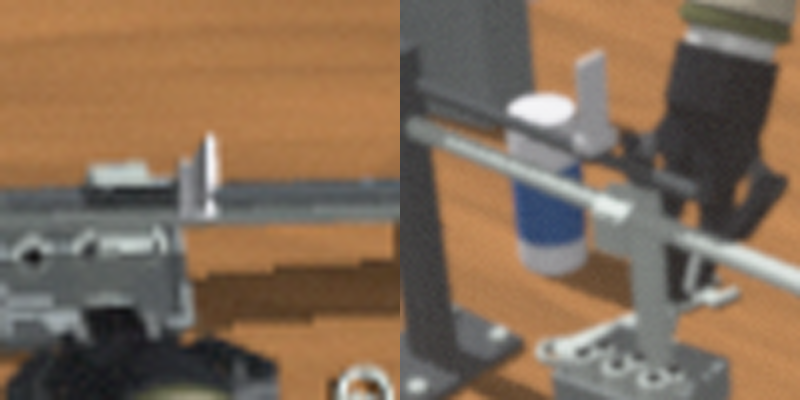

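The hook is under the guard at top-crop u 88–150, and the mark's saddle is at u 180–217. I'll compute the remaining distance in both views.

Run:
```python
from h import *
T=C('top');S=C('scene');t=lambda x,y:(x/6.6667+335,y/6.6667+155);v=lambda x,y:((x-400)/4+225,y/4+120)
for z in(.235,.242): print('hook',T.on(t(88,170),z),T.on(t(150,170),z))
print('saddle',T.on(t(180,215),.265),T.on(t(217,215),.265),'plate top',T.on(t(209,133),.326))
# scene plate top corners, saddle
print('S plate',[S.on(v(*p),.326) for p in[(577,62),(603,50)]])
print('S hook top lit face',[S.on(v(*p),.24) for p in[(592,205),(632,220),(598,192),(635,203)]])
print('S plate base', [S.on(v(*p),.272) for p in[(582,140),(608,128)]])
print('hook est from tcp: y=',-.1049-.001)
```

```text
hook [ 0.653  -0.0872  0.235 ] [ 0.6528 -0.1163  0.235 ]
hook [ 0.6515 -0.0866  0.242 ] [ 0.6513 -0.1156  0.242 ]
saddle [ 0.6253 -0.1264  0.265 ] [ 0.6252 -0.1433  0.265 ] plate top [ 0.6495 -0.1327  0.326 ]
S plate [array([ 0.6479, -0.1308,  0.326 ]), array([ 0.6244, -0.1302,  0.326 ])]
S hook top lit face [array([ 0.6687, -0.1054,  0.24  ]), array([ 0.6668, -0.0724,  0.24  ]), array([ 0.6538, -0.1139,  0.24  ]), array([ 0.6496, -0.0853,  0.24  ])]
S plate base [array([ 0.6502, -0.129 ,  0.272 ]), array([ 0.6273, -0.1272,  0.272 ])]
hook est from tcp: y= -0.1059
```

play_rows([
  [0.6,-10,-0.6,0],
  [0.6,-10,-0.6,0],
  [0.6,-10,-0.6,0],
  [0,0,0,0],
])

```text
t: 12.2
tcp_pos: [0.5917, -0.1364, 0.1353]
orientation: [[-0.887, -0.082, 0.454], [-0.061, 0.996, 0.062], [-0.458, 0.028, -0.889]]
contact_force: [-0.5, -0.7, -6.0]
finger_gap: 0.0268
grip_force: 80.4
```

play_rows([
  [0.9,0,1.8,0],
  [0.9,0,1.8,0],
  [0,0,0,0],
])

```text
t: 12.45
tcp_pos: [0.5915, -0.1336, 0.131]
orientation: [[-0.887, -0.086, 0.454], [-0.063, 0.996, 0.065], [-0.457, 0.029, -0.889]]
contact_force: [-1.3, -0.2, -3.8]
finger_gap: 0.027
grip_force: 80.6
```

```bash
python3 st.py;  python3 -c "
from h import *
print(bot.sense()['contact_force'])"
```

```text
12.45 [ 0.5915 -0.1336  0.131 ] [ 29.7065  31.9868 -24.2868 130.2263 148.3487   6.9717 -41.4946]
[[-0.887  -0.0858  0.4537]
 [-0.0632  0.9959  0.0648]
 [-0.4574  0.0288 -0.8888]]
psi 4.92470053681009 tilt 27.275218199577868 zaz 8.128894043596324 roll 1.6507350158081833
(array([ 13.0184, 377.6284,  70.719 ]), np.float64(9.218552404185083))
[-1.3312 -0.2405 -3.8299]
```

play_rows([
  [0.9,0,1.0,0],
  [0.3,0,0.7,0],
  [0,0,0,0],
])

```text
t: 12.7
tcp_pos: [0.5923, -0.1341, 0.1302]
orientation: [[-0.886, -0.086, 0.456], [-0.064, 0.996, 0.064], [-0.46, 0.027, -0.888]]
contact_force: [-3.0, 2.0, 5.1]
finger_gap: 0.0272
grip_force: 81.6
```

Run:
```python
from h import *
s=bot.sense();print(s['contact_force'],s['tcp_pos'])
t=viewer.read_camera('top');q=viewer.read_camera('scene')
cv2.imwrite('pics/t9.png',t);cv2.imwrite('pics/s9.png',q)
a=cv2.resize(t[155:215,335:395],(400,400),interpolation=2);b=cv2.resize(q[120:220,225:325],(400,400),interpolation=2)
cv2.imwrite('pics/c9.png',np.hstack([a,b]))
```

```text
[-3.0499  2.0228  5.1059] [ 0.5923 -0.1341  0.1302]
```

View pics/c9.png

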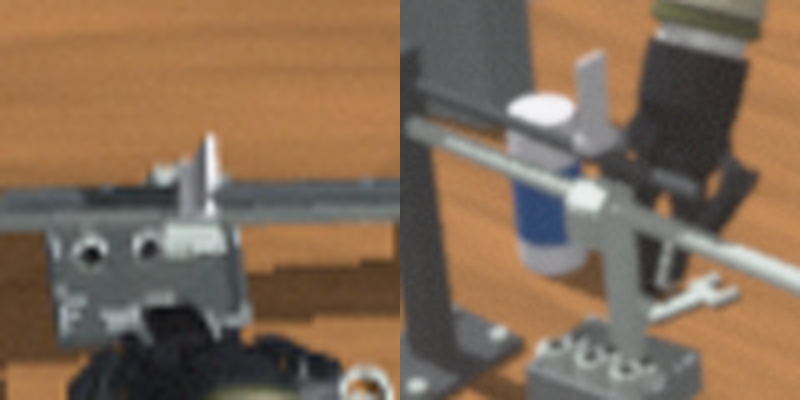

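It's seated, with the rail taking the load. I'll relieve the press, nudge 1.5 mm further towards the mark, then release.

play_rows([
  [-0.2,-0.8,-0.5,0],
  [-0.1,-0.8,-0.2,0],
  [0,0,0,0],
  [0,0,0,0],
])

```text
t: 13.13
tcp_pos: [0.5914, -0.1358, 0.1301]
orientation: [[-0.887, -0.086, 0.454], [-0.063, 0.996, 0.065], [-0.458, 0.029, -0.889]]
contact_force: [-2.8, 5.5, 3.2]
finger_gap: 0.0269
grip_force: 81.3
```

play_rows([
  [0,0,0,0],
  [0,0,0,0],
  [0,0,0,0],
  [0,0,0,0],
  [0,0,0,0],
], claw=-0.2)

```text
t: 13.55
tcp_pos: [0.5914, -0.137, 0.13]
orientation: [[-0.887, -0.083, 0.454], [-0.061, 0.996, 0.063], [-0.458, 0.028, -0.889]]
contact_force: [0.7, -0.1, 0.2]
finger_gap: 0.0513
grip_force: 0.0
```

play_rows([
  [0,0,0,0],
  [0,0,0,0],
  [0,0,0,0],
  [0,0,0,0],
])

```text
t: 13.88
tcp_pos: [0.5914, -0.1365, 0.13]
orientation: [[-0.887, -0.084, 0.454], [-0.062, 0.996, 0.064], [-0.458, 0.028, -0.889]]
contact_force: [0.3, -0.6, 0.0]
finger_gap: 0.0513
grip_force: 0.0
```

```bash
python3 st.py;python3 - <<'E'
from h import *
s=bot.sense();print(s['contact_force'],s['finger_gap'])
E
```

```text
13.8833 [ 0.5914 -0.1365  0.13  ] [ 30.1404  32.1618 -24.4797 130.1838 148.176    7.0809 -41.0633]
[[-0.887  -0.0842  0.4541]
 [-0.062   0.996   0.0636]
 [-0.4576  0.0283 -0.8887]]
psi 4.830926640689456 tilt 27.290174992576063 zaz 7.974210367517187 roll 1.620441643740849
(array([ 12.7088, 380.6155,  69.5662]), np.float64(9.283676555161358))
[ 0.3182 -0.5564  0.0091] 0.05129606542280723
```

play_rows([
  [0,0,-5,0],
  [0,0,-5,0],
  [0,0,-5,0],
  [0,0,-5,0],
  [0,0,-5,0],
], claw=-1)

```text
t: 14.3
tcp_pos: [0.5798, -0.138, 0.1528]
orientation: [[-0.887, -0.084, 0.454], [-0.062, 0.996, 0.064], [-0.458, 0.028, -0.889]]
contact_force: [-0.0, 0.4, 0.3]
finger_gap: 0.0854
grip_force: 0.0
```

```bash
python3 st.py;python3 - <<'E'
from h import *
s=bot.sense();print(s['contact_force'],s['finger_gap'])
E
```

```text
14.3 [ 0.5798 -0.138   0.1528] [ 34.3049  29.9222 -29.2489 130.3863 121.97     6.1573 -14.762 ]
[[-0.8869 -0.0844  0.4542]
 [-0.0622  0.996   0.0637]
 [-0.4578  0.0283 -0.8886]]
psi 4.844084063605532 tilt 27.29871232328165 zaz 7.9859850643256705 roll 1.6203219521318137
(array([ 12.6854, 380.4714,  95.1987]), np.float64(9.410208038844347))
[-0.0341  0.4105  0.3263] 0.08541915065747126
```

play_rows([
  [0,0,-6,0],
  [0,0,-6,0],
  [0,0,-6,0],
  [0,0,-6,0],
  [0,0,-6,0],
])

```text
t: 14.72
tcp_pos: [0.5661, -0.14, 0.1795]
orientation: [[-0.887, -0.084, 0.454], [-0.062, 0.996, 0.064], [-0.458, 0.028, -0.889]]
contact_force: [-0.7, -0.3, -0.4]
finger_gap: 0.0855
grip_force: 0.0
```

play_rows([
  [0,0,-8,0],
  [0,0,-8,0],
  [0,0,-8,0],
  [0,0,-8,0],
  [0,0,-8,0],
])

```text
t: 15.13
tcp_pos: [0.5478, -0.1425, 0.2151]
orientation: [[-0.887, -0.084, 0.454], [-0.062, 0.996, 0.063], [-0.458, 0.028, -0.889]]
contact_force: [0.3, 0.5, -0.4]
finger_gap: 0.0853
grip_force: 0.0
```

```bash
python3 st.py
python3 - <<'E'
from h import *
t=viewer.read_camera('top');q=viewer.read_camera('scene')
cv2.imwrite('pics/t10.png',t);cv2.imwrite('pics/s10.png',q)
a=cv2.resize(t[155:215,335:395],(400,400),interpolation=2);b=cv2.resize(q[120:220,225:325],(400,400),interpolation=2)
cv2.imwrite('pics/c10.png',np.hstack([a,b]))
E
```

```text
15.1333 [ 0.5478 -0.1425  0.2151] [ 50.5603  25.5299 -47.9974 129.8409  63.0253  11.8823  44.3836]
[[-0.8869 -0.0844  0.4542]
 [-0.0622  0.996   0.0635]
 [-0.4578  0.028  -0.8886]]
psi 4.841313643477615 tilt 27.29770119635056 zaz 7.955731602069474 roll 1.6061005268472235
(array([ 12.6091, 380.4607, 165.3067]), np.float64(9.952344717608039))
```

View pics/c10.png

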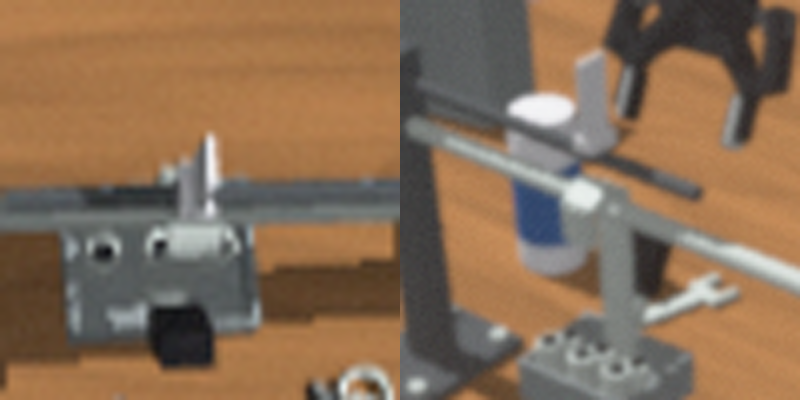

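The carrier hangs freely and nearly square: tray edges u 68–258 (rim), black grip u 150–212, hook lip from u≈160. I've now viewed 12 pictures, which is over the limit of 10, so I'll view no more and measure numerically.

Run:
```python
from h import *
T=C('top');S=C('scene');t=lambda x,y:(x/6.6667+335,y/6.6667+155);v=lambda x,y:((x-400)/4+225,y/4+120)
im=cv2.imread('pics/t10.png')
print('tray mid',[ (T.on(t(a,270),.09)+T.on(t(b,270),.09))/2 for a,b in[(66,256)]], 'yaw edges')
m=(im[195:215,350:372].max(2)<50).astype(np.uint8);n,l,st,c=cv2.connectedComponentsWithStats(m);i=1+st[1:,4].argmax()
g=c[i]+[350,195];print('grip blob',g,st[i],T.on(g,.15))
print('strap top/robot-side face mid',T.on(t((167+228)/2,238),.20), 'hook lip left',T.on(t(160,172),.24))
print('mark mid',(T.on(t(180,215),.265)+T.on(t(217,215),.265))/2)
# fine profiles
for r in(180,181,182): print('lip row',r,im[r,352:374].mean(1).astype(int))
for r in(186,187,188): print('saddle row',r,im[r,358:372].mean(1).astype(int))
for r in(198,202): print('tray row',r,im[r,340:378].mean(1).astype(int))
# stillness
d=[]
for k in range(2):
    a=viewer.read_camera('top').astype(int); d.append(np.abs(a[185:215,340:380]-im[185:215,340:380]).mean())
print(d)
# scene: hook top lit face & plate, centres
q=cv2.imread('pics/s10.png');g=q.min(2);mm=(g[160:180,262:282]>170).astype(np.uint8);n,l,st,c=cv2.connectedComponentsWithStats(mm);i=1+st[1:,4].argmax();print('S lit',c[i]+[262,160],st[i],S.on(c[i]+[262,160],.236))
```

```text
tray mid [array([ 0.63  , -0.1362,  0.09  ])] yaw edges
grip blob [361.6944 204.7917] [ 7  6 10  9 72] [ 0.5882 -0.1373  0.15  ]
strap top/robot-side face mid [ 0.6266 -0.1422  0.2   ] hook lip left [ 0.6507 -0.1205  0.24  ]
mark mid [ 0.6252 -0.1348  0.265 ]
lip row 180 [111 111 111 111 114 114 111 150 171 140 138 128 109 105 235 191 119 114
 118 118 113 114]
lip row 181 [109 108 111 114 116 117 102 138 176 137 138 127 106 107 230 203 132 116
 121 122 114 107]
lip row 182 [ 95  92  99 104 102 102  84 113 121  87 137 129 107 107 211 195 127  99
  99 106  97  92]
saddle row 186 [ 92  88  84  90 143 138 130 143 227 154 101  96  96  96]
saddle row 187 [116 117 108 109 141 131 140 157 183 146 116 115 114 114]
saddle row 188 [104 102 132 148 149 147 146 148 150 148 139 113 100 105]
tray row 198 [ 60  66  59  59  65 132 115  87  88  87  87  93  92  91  91  87  92 100
 100 101 104 108 100  92  89  91  92  90  87  86  88  71  76  82  68  66
  68  65]
tray row 202 [ 66  66  67  66  63 112 152  95  89  89  88 135 157 161 161 159 162  61
  28  27  28  22  28  26  31  27  83 103 106 113 116 106 111 158  87  66
  64  66]
[np.float64(1.8675), np.float64(1.803611111111111)]
S lit [269.2537 168.0448] [ 0  4 14  9 67] [ 0.6576 -0.1296  0.236 ]
```

The hook centre comes out at y ≈ -0.134 and the mark at ≈ -0.133, about 1 mm apart. I'll back off further and let the swing die out.

play_rows([
  [0,0,-10,0],
  [0,0,-10,0],
  [0,0,-10,0],
  [0,0,0,0],
  [0,0,0,0],
])

```text
t: 15.75
tcp_pos: [0.5348, -0.1448, 0.2409]
orientation: [[-0.887, -0.083, 0.455], [-0.061, 0.996, 0.063], [-0.458, 0.028, -0.888]]
contact_force: [-0.1, 0.3, 0.2]
finger_gap: 0.0854
grip_force: 0.0
```

play_rows([
  [0,0,0,0],
  [0,0,0,0],
  [0,0,0,0],
  [0,0,0,0],
  [0,0,0,0],
])

```text
t: 16.17
tcp_pos: [0.5347, -0.1442, 0.2409]
orientation: [[-0.887, -0.085, 0.454], [-0.062, 0.996, 0.064], [-0.458, 0.028, -0.889]]
contact_force: [-0.2, 0.4, 0.5]
finger_gap: 0.0851
grip_force: 0.0
```

play_rows([
  [0,0,0,0],
  [0,0,0,0],
  [0,0,0,0],
  [0,0,0,0],
  [0,0,0,0],
])

```text
t: 16.58
tcp_pos: [0.5346, -0.1445, 0.2411]
orientation: [[-0.887, -0.084, 0.454], [-0.062, 0.996, 0.064], [-0.458, 0.028, -0.889]]
contact_force: [-0.9, 0.6, -0.2]
finger_gap: 0.0853
grip_force: 0.0
```

play_rows([
  [0,0,0,0],
  [0,0,0,0],
  [0,0,0,0],
  [0,0,0,0],
  [0,0,0,0],
])

```text
t: 17.0
tcp_pos: [0.5346, -0.1445, 0.2411]
orientation: [[-0.887, -0.084, 0.454], [-0.062, 0.996, 0.064], [-0.458, 0.028, -0.889]]
contact_force: [0.6, 0.1, 0.6]
finger_gap: 0.0855
grip_force: 0.0
```

Run:
```python
from h import *
T=C('top');o=cv2.imread('pics/t10.png').astype(int);o0=cv2.imread('pics/top0.png').astype(int)
A=[viewer.read_camera('top').astype(int) for _ in range(8)]
r=np.s_[175:215,340:380]
print('vs earlier',np.abs(A[-1][r]-o[r]).mean(),'frame noise',np.abs(A[-1][r]-A[0][r]).mean())
for nm,w in dict(can=np.s_[225:255,410:445],cup=np.s_[135:170,305:335],wrench=np.s_[222:262,370:386]).items(): print(nm,np.abs(A[-1][w]-o0[w]).mean())
im=A[-1];m=(im[195:215,350:372].max(2)<50).astype(np.uint8);n,l,st,c=cv2.connectedComponentsWithStats(m);i=1+st[1:,4].argmax();g=c[i]+[350,195];print(g,T.on(g,.15))
```

```text
vs earlier 1.8285416666666667 frame noise 1.7985416666666667
can 3.213650793650794
cup 2.779047619047619
wrench 57.14270833333333
[361.7067 204.96  ] [ 0.5876 -0.1373  0.15  ]
```

```bash
python3 -c "
from workcell import bot
print(bot.close_job())"
```

```text
the job is handed in; nothing more can be done
None
```

The job is handed in at about 17 s: the carrier hangs still and free from the rail, its hook within about 1–2 mm of the mark by my measurement, and I saw no sign that the wrench, can or cup moved (the wrench was hidden in the final numeric check); I viewed 12 pictures, over the limit of 10.

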